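# Gauge the depth of a valve-body channel

### The arm

A 7-joint arm with a two-finger parallel gripper is mounted at the origin on the work surface. World frame = base frame: x ahead of the robot, y to its left, z up, the work surface at z = 0. Lengths are in mm, angles in rad, forces in N, time in s.
With the tool pointing down it reaches from about 350 to 900 mm from the base axis. Payload 8.1 kg.
Tool frame: the origin (TCP) lies at the very end of the fingers, on their centre line; the grasp point (between the pads) lies 19 mm behind it; z points along the fingers, x is the direction in which the jaws open and shut, and the axes are right-handed (so a half turn about z gives the same grasp; the last joint's range is limited). The gripper opens to 92 mm and grips with 3 to 60 N. Pads are 19 mm wide; open, the fingers measure 130 mm over their backs; the gripper's body (75 mm by 190 mm) begins 47 mm behind the grasp point.
Start: joints at [-1.36, 0.434, 0.025, 1.573, -0.012, 1.134, -0.075], TCP at [192.949, 594.485, 226.742] pointing down, gripper open.
Joint ranges: [-2.62, 2.62], [-0.44, 2.09], [-1.27, 1.32], [0.08, 2.57], [-1.32, 4.46], [0.12, 2], [-2.74, 2.74]. Speed limits (rad/s): [2.22, 2.22, 3.01, 3.01, 3.14, 3.14, 3.14].

### API

Orientations are given as a unit quaternion [x, y, z, w].
In Python, from station import r gives the robot as it stands.
- The arm moves only by the tool carry_out, never from a script. Its argument "plan" is a list of rows, each a list of 7 numbers: the turn, a rotation vector about the world's x, y, z in rad, then the shift along the world's x, y, z in mm, then the opening, from 0 (shut) to 1 (fully open). In form: [[wx, wy, wz, x, y, z, claw], ...]. A call has 1 to 10 rows; each row is the pose to reach, as a shift and turn from the pose commanded when the call began; what a row does not reach only later rows make up. A row lasts 1/8 s, in which the tool goes at most 62.5 mm and 10.7 degrees, less where a joint would pass 70% of its speed; a pose out of reach is approached as far as the arm can. A call with a gripper value outside its range is refused whole. The fingers move at their own pace and stop on an object; "force" is the grip in N (left out, the last holds). Time passes only in rows, so rows that repeat a pose let the fingers close. It gives the time, the measured TCP pose, the force and the opening at its end, in the units of the state.
- r.read_state(): the state, without advancing time (a new reading comes with each control period).
- r.read_camera(name): name is "scene" or "top" or "wrist"; returns (picture, depth): 420x560x3 uint8, red, green, blue; 420x560 float32, mm along the optical axis (not along the pixel's ray), 0 where there is no reading.
- r.camera_params(name): a dict with "camera_matrix" (3x3 intrinsics, pixels), "R" (3x3) and "t" (3): a world point X has camera coordinates R X + t. Camera axes: x right, y down, z forward; pixel columns grow to the right and rows downward; lengths in mm; the calibration is good to about 2 mm. A picture is of the moment at which its call begins: read the wrist's pose just before it. camera_params takes no time and is no camera call; for the wrist camera it gives the pose at the moment of the call.
- r.sign_off(): hands the job in, once; it reports no verdict.
The state is a dict: "time": time; "joints": joint angles; "qvel": joint speeds; "effort": joint torques, N m; "position": TCP position; "orientation": TCP orientation; "ft_force": force on the tool from outside, world axes, zero at the start; "wrist_torque": the same for the moment, N m; "opening": finger opening in mm.
Only numpy, scipy, OpenCV 4.12 (cv2) and the standard library are available. Lean on these libraries where they do the work, as an engineer would, in place of code of your own. Each camera call takes 0.05 s, during which the arm holds its last target. There are 200 camera calls.

### The job

Take the sprung depth gauge from its cradle, feel its probe into the channel of the valve body and press gently until the gauge's foot sits flat, so that the drag pointer takes the depth. Stand the gauge back upright in its cradle without pressing the probe on anything else, then slide the marker of the tally slide to the depth you read (one division for each millimetre). Leave the other parts on the bench where they are.

Things in the scene. Friction and masses are not known exactly. Their poses are not given: they have to be found in the camera images.
- gauge: the loose depth gauge, 150 to 220 g: steel foot 22 (x) by 60 (y) by 12 mm high, on it a dark column 24 by 24 mm, top 72 mm above the origin. Origin: centre of the foot's flat underside; z up. A round-ended probe 6 mm in diameter sticks out below the middle of the foot. Grip the column by its +y and -y faces; a brass pointer juts 10 mm out of the +x face, 26 to 43 mm up, keep fingers off it
- foot (a point): centre of the gauge foot's underside (same as the gauge's origin)
- probe_tip (a point): lowest point of the probe's round end, 16 mm below the foot's underside when fully out
- probe (a joint): how far the probe is pushed up into the gauge, m: 0 is fully out (16 mm below the foot), 0.016 flush with the foot. Spring: 2.1 N to start it, then 0.3 N more per mm, plus 0.8 N while it drags the pointer upward
- pointer (a joint): brass drag pointer on the gauge, m: pushed up by the probe and stays at the highest value the probe has reached (stiff, 0.8 N). Channel depth = 0.016 minus this value, after the foot has been seated flat over the channel. A probe pressed further in elsewhere spoils the reading
- pointer_end (a point): middle of the drag pointer's outer end, 22 mm in gauge x and 26.5 mm in z from the gauge's origin when the pointer is at 0. White lines beside it on the column stand 2 mm apart: lowest line 16 mm of depth, top line 0
- valve: the fixed valve body, an aluminium base 130 (x) by 120 (y) by 22 mm, on it a flat-topped channel plate 90 by 90 mm, top 44 mm above the origin. Origin: centre of the underside. A straight channel 9 mm wide and 4 to 10.5 mm deep (unknown, flat floor) runs right through the plate along x. Set the gauge's foot across it (gauge y along valve y), near mid length; seating takes 6 to 9 N, over 40 N is too hard
- land (a point): point on the valve body's centre line at the height of the plate's flat top; axes as the valve body. The plate and its channel sit up to 7 mm off this point in y, either way, which is not measured: find the channel by feel (up to 4 mm of probe travel on the flat land does not spoil the reading) or by sight
- cradle: the fixed cradle of the gauge: a base 70 (x) by 90 (y) mm with two wooden blocks, tops 30 mm above the origin, the blocks 36 mm long in x, each 24 mm wide in y, with a gap of 22 mm between them (y from -11 to 11 mm) for the probe. Origin: centre of the underside. The gauge stands with its foot across both blocks, gauge y along cradle y
- rest (a point): centre of the cradle at the height of the tops of its blocks, where the middle of the foot's underside belongs
- marker (a joint): place of the tally slide's marker, m: 0 at the zero end, 0.12 at the far end, grows along the tally slide's +y; 0.010 (one division) stands for 1 mm of channel depth. It stays where it is left, slides with about 1.5 N
- marker_top (a point): centre of the top face of the marker, a black block 28 (x) by 20 (y) by 40 mm high whose top is 54.5 mm above the bench; its axes are the tally slide's
- marker_base: the fixed tally slide: aluminium track 40 (x) by 170 (y) by 14 mm high with a white scale of 13 division lines on its +x side (y from -60 to +60 mm, 10 mm apart, every fifth long, zero at -60). Origin: centre of the underside
- bearing: bystander: loose steel bearing ring 52 mm across, 16 mm high, origin under its centre
- socket: bystander: loose steel socket 28 mm across, 35 mm high, origin under its centre
- clutch: bystander: loose flat clutch ring 124 mm across, origin under its centre
- can: bystander: green can 66 mm across, 90 mm high, origin under its centre
- wrench: bystander: wrench 140 mm long lying on the bench, origin under its middle
- gear: bystander: loose stepped gear blank 70 mm across, 30 mm high, origin under its centre
Mind the look-alikes: they are no part of the job. What is shaped like the valve but black or pink is not meant.

How it is judged (in metres and radians):
On the way:
1. the gauge's foot sits flat on the channel plate with the probe in the channel, and the drag pointer rests on the probe (reading not spoiled by pressing further in before) (z of foot in the frame of land between -0.0025 and 0.0015 m and angle between gauge's own z axis and vertical below 0.04 rad and z of probe_tip in the frame of land below -0.003 m and x of probe_tip in the frame of land between -0.042 and 0.042 m and y of probe_tip in the frame of land between -0.013 and 0.013 m and value of joint probe above 0.004 m and z of pointer_end in the frame of probe_tip below 0.0433 m), for 0.2 s.
At the end, for the whole second after the job is handed in: the gauge stands upright in its cradle, at rest, the middle of its foot within 12 mm of the cradle's centre and its underside within 3 mm of the blocks' tops; the marker stands within 10 mm (1 mm of depth) of ten times the depth on the gauge's drag pointer (0.016 m minus the pointer's value) (horizontal distance between foot and rest below 0.012 m and z of foot in the frame of rest between -0.003 and 0.003 m and angle between gauge's own z axis and vertical below 0.06 rad and linear speed of gauge below 0.02 m/s and velocity of joint marker between -0.01 and 0.01 m/s and ((value of joint pointer between 0.012 and 0.0125 m and value of joint marker between 0.025 and 0.05 m) or (value of joint pointer between 0.0115 and 0.012 m and value of joint marker between 0.03 and 0.055 m) or (value of joint pointer between 0.011 and 0.0115 m and value of joint marker between 0.035 and 0.06 m) or (value of joint pointer between 0.0105 and 0.011 m and value of joint marker between 0.04 and 0.065 m) or (value of joint pointer between 0.01 and 0.0105 m and value of joint marker between 0.045 and 0.07 m) or (value of joint pointer between 0.0095 and 0.01 m and value of joint marker between 0.05 and 0.075 m) or (value of joint pointer between 0.009 and 0.0095 m and value of joint marker between 0.055 and 0.08 m) or (value of joint pointer between 0.0085 and 0.009 m and value of joint marker between 0.06 and 0.085 m) or (value of joint pointer between 0.008 and 0.0085 m and value of joint marker between 0.065 and 0.09 m) or (value of joint pointer between 0.0075 and 0.008 m and value of joint marker between 0.07 and 0.095 m) or (value of joint pointer between 0.007 and 0.0075 m and value of joint marker between 0.075 and 0.1 m) or (value of joint pointer between 0.0065 and 0.007 m and value of joint marker between 0.08 and 0.105 m) or (value of joint pointer between 0.006 and 0.0065 m and value of joint marker between 0.085 and 0.11 m) or (value of joint pointer between 0.0055 and 0.006 m and value of joint marker between 0.09 and 0.115 m) or (value of joint pointer between 0.005 and 0.0055 m and value of joint marker between 0.095 and 0.12 m) or (value of joint pointer between 0.0045 and 0.005 m and value of joint marker between 0.1 and 0.125 m))); the robot touches nothing.
It fails at once if the gauge presses on the valve body with more than 40 N (contact force between gauge and valve above 40 N).
It fails at once if the probe is pressed in by more than 3 mm anywhere but at the valve body (value of joint probe above 0.003 m and distance between foot and land above 0.09 m).
It fails at once if a bystander is moved by more than 30 mm (distance of any of bearing, socket, clutch, can, wrench, gear from where it was at the start of the episode above 0.03 m).
It also fails if it takes over 72 s, if anything falls off the work surface, if the arm or the gripper's body presses on something with over 40 N, if the wrist force passes 120 N, or if a joint passes its speed limit or range.

## Working session

There is one attempt and no reset: what is moved stays moved. The work goes in short steps, Python scripts to look and compute and a tool call to move; the robot and the scene stay as the last step left them, time stands still between calls to the robot, and variables do not carry over. Pictures are saved under pics/ and viewed, about 8 in all and at most 12, crops included, and the job is handed in when it is done.

Besides the shell and the picture viewer there is one more tool, called after ">>>" as name(argument=value, ...) on one line, values as JSON. carry_out: Moves the arm, as the interface text tells. Its arguments: {"type":"object","properties":{"plan":{"type":"array"},"force":{"type":"number"}},"required":["plan"]}

```bash
mkdir -p pics
cat > h.py <<'E'
from station import r
import numpy as np, cv2
def shot(n,f):
    p=r.camera_params(n); im,d=r.read_camera(n)
    cv2.imwrite(f'pics/{f}.png',im[:,:,::-1]); np.savez(f'pics/{f}.npz',im=im,d=d,K=p['camera_matrix'],R=p['R'],t=p['t']); return im,d
def load(f): return np.load(f'pics/{f}.npz')
def pt(z,u,v,dd=None):
    K,R,t=z['K'],z['R'],z['t']
    if dd is None:
        w=z['d'][v-1:v+2,u-1:u+2]; dd=np.median(w[w>0])
    return np.array(R).T@(dd*np.linalg.inv(K)@[u,v,1]-t)
def onz(z,u,v,h):
    R=np.array(z['R']);c=-R.T@z['t'];q=R.T@np.linalg.inv(z['K'])@[u,v,1]
    return c+q*(h-c[2])/q[2]
def cloud(z):
    v,u=np.mgrid[:420,:560]; d=z['d']
    P=np.stack([u*d,v*d,d],-1)@np.linalg.inv(z['K']).T
    return (P-z['t'])@np.array(z['R'])
E
python3 - <<'E'
from h import *
s=r.read_state(); print(s['time'],s['position'],s['orientation'],s['opening'])
shot('top','top0'); shot('scene','sc0')
a=cv2.imread('pics/top0.png'); print(r.camera_params('top')); print(r.camera_params('scene'))
E
```

```text
0.0 [192.78582891 593.98560574 225.94733489] [ 8.08910690e-01  5.87931018e-01 -5.94044715e-04  5.10871207e-04] 91.81200504494232
{'camera_matrix': array([[452.64996563,   0.        , 277.85534141],
       [  0.        , 452.64996563, 201.17341067],
       [  0.        ,   0.        ,   1.        ]]), 'R': array([[-0.00897616, -0.99968627, -0.02338372],
       [-0.9820137 ,  0.01322309, -0.18834606],
       [ 0.18859617,  0.02127251, -0.9818243 ]]), 't': array([  25.24285964,  502.48236118, 1290.63356668])}
{'camera_matrix': array([[380.88885713,   0.        , 282.34819834],
       [  0.        , 380.88885713, 208.36166032],
       [  0.        ,   0.        ,   1.        ]]), 'R': array([[ 0.51734386,  0.85573949,  0.00807831],
       [ 0.5221726 , -0.30817652, -0.79521256],
       [-0.67800524,  0.41561661, -0.60627694]]), 't': array([-270.66034231, -226.72729073, 1335.91187706])}
```

View pics/top0.png

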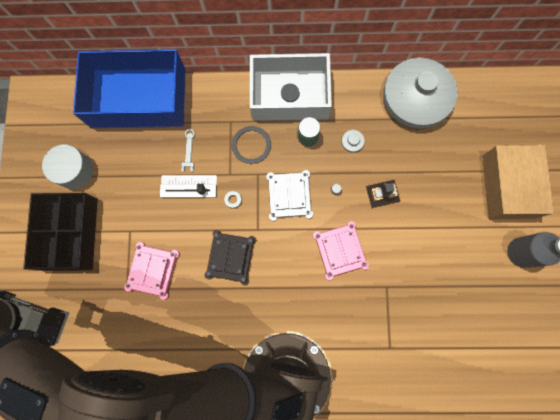

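View pics/sc0.png

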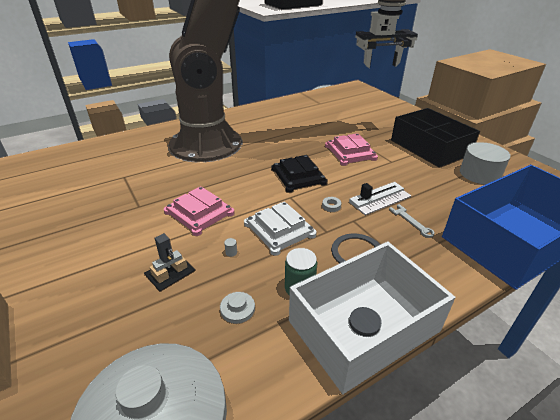

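The top view shows the silver valve at (290,195). Its look-alikes are black (231,257), pink (152,270) and pink (341,250). The gauge in its cradle is at (385,193), and the tally slide at (190,187) has its marker at (201,188). I'm choosing the silver valve and will check it in one crop.

Run:
```python
from h import *
a=cv2.imread('pics/top0.png')
c=lambda x,y,w,h,k:cv2.resize(a[y:y+h,x:x+w],None,fx=k,fy=k,interpolation=cv2.INTER_CUBIC)
l=c(355,165,64,50,6); m=c(260,165,64,50,6); n=c(155,165,128,50,6)
cv2.imwrite('pics/crop0.png',np.vstack([np.hstack([l,m]),n]))
z=load('top0'); P=cloud(z)
for n,(u,v) in dict(colum=(389,187),valve=(290,195),marker=(201,187),sock=(336,188),track=(175,190)).items(): print(n,pt(z,u,v).round(1))
def rect(n,u0,u1,v0,v1,lo,hi):
    p=P[v0:v1,u0:u1].reshape(-1,3); p=p[(p[:,2]>lo)&(p[:,2]<hi)]
    print(n,len(p),p[:,2].mean().round(1),cv2.minAreaRect(p[:,:2].astype(np.float32)))
rect('coltop',360,412,165,215,92,112); rect('foot',360,412,165,215,34,50);rect('blocks',360,412,165,215,24,48)
rect('cbase',360,412,165,215,4,16)
rect('plate',262,320,165,222,38,50); rect('vbase',262,320,165,222,15,30)
rect('marker',185,220,172,200,45,60); rect('track',155,222,172,202,8,20)
s=load('sc0');P=cloud(s)
rect('s coltop',140,200,225,290,96,112); rect('s plate',240,325,195,255,38,50); rect('s vbase',240,325,195,255,16,28);rect('s foot',140,200,225,290,34,48);rect('s track',345,415,175,215,9,20);rect('s marker',345,415,175,215,45,60)
```

```text
colum [ 528.8 -296.9  103.3]
valve [523.2 -16.6  36.8]
marker [548.3 248.3  50.9]
sock [ 542.6 -154.4   36.9]
track [548.4 335.4  14. ]
coltop 79 101.5 ((527.7717895507812, -297.6337890625), (24.53354835510254, 25.35845375061035), 11.236702919006348)
foot 84 41.3 ((525.695556640625, -295.6856689453125), (25.83997917175293, 68.0027847290039), 0.5829523801803589)
blocks 155 35.5 ((529.9454956054688, -298.07562255859375), (36.07340621948242, 71.11226654052734), 11.515172004699707)
cbase 503 6.6 ((543.56005859375, -308.8578186035156), (158.90086364746094, 153.51251220703125), 89.06818389892578)
plate 815 44.1 ((528.3296508789062, -12.259910583496094), (91.52092742919922, 89.71559143066406), 3.066715717315674)
vbase 749 22.0 ((527.1476440429688, -11.739494323730469), (142.71188354492188, 126.2128677368164), 1.5943628549575806)
marker 62 53.9 ((545.20263671875, 254.02366638183594), (19.209510803222656, 26.381847381591797), 89.11578369140625)
track 727 13.1 ((559.384033203125, 288.84686279296875), (188.65977478027344, 68.38677215576172), 89.29112243652344)
s coltop 123 101.9 ((532.3602905273438, -298.62823486328125), (25.469074249267578, 24.21468734741211), 9.662203788757324)
s plate 904 44.6 ((530.9823608398438, -13.369075775146484), (92.99425506591797, 91.42973327636719), 3.162527322769165)
s vbase 693 22.6 ((529.5003051757812, 37.09259796142578), (129.88531494140625, 224.43142700195312), 3.354687213897705)
s foot 212 41.6 ((531.7515869140625, -298.134033203125), (25.31732177734375, 61.756343841552734), 11.997249603271484)
s track 601 14.1 ((593.470947265625, 295.89764404296875), (171.88186645507812, 130.1014404296875), 89.29512023925781)
s marker 70 53.0 ((549.3179931640625, 252.55532836914062), (20.532676696777344, 27.805707931518555), 88.816650390625)
```

View pics/crop0.png

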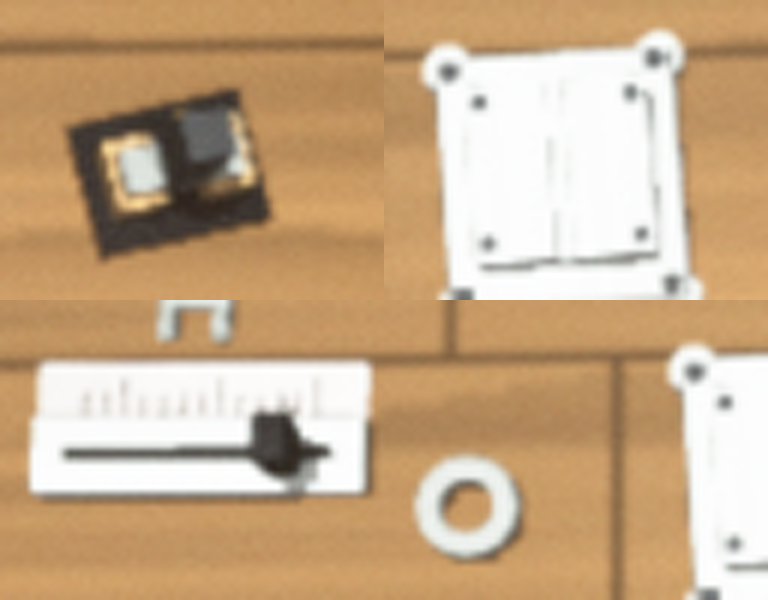

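The crop confirms the silver valve. Its channel runs vertically in the picture, along world x, at about u=288.5. The tally's zero is at the right-hand end (−y), and the cradle is turned about +11.5°. Moving towards the gauge now.

>>> carry_out(plan=[[0, 0, 0.05, 28, -54, 0, 1], [0, 0, 0.1, 56, -108, 0, 1], [0, 0, 0.15, 84, -162, 0, 1], [0, 0, 0.2, 112, -216, 0, 1], [0, 0, 0.25, 140, -270, 0, 1], [0, 0, 0.3, 168, -324, 0, 1], [0, 0, 0.35, 196, -378, 0, 1], [0, 0, 0.4, 224, -432, 0, 1], [0, 0, 0.45, 252, -486, 0, 1], [0, 0, 0.515, 280, -540, 0, 1]], force=40)

```text
time: 1.35
position: [473.4, 52.7, 226.7]
orientation: [0.632, 0.775, 0.0, -0.0]
ft_force: [1.8, 1.5, -0.5]
opening: 91.5
```

>>> carry_out(plan=[[0, 0, 0, 8, -58, 0, 1], [0, 0, 0, 16, -116, 0, 1], [0, 0, 0, 24, -174, 0, 1], [0, 0, 0, 32, -232, 0, 1], [0, 0, 0, 40, -290, 0, 1], [0, 0, 0, 46, -340, 0, 1], [0, 0, 0, 46, -352, 0, 1], [0, 0, 0, 46, -352, 0, 1], [0, 0, 0, 46, -352, 0, 1]])

```text
time: 2.48
position: [519.3, -295.4, 226.5]
orientation: [0.632, 0.775, 0.0, -0.001]
ft_force: [0.6, 0.0, 0.4]
opening: 92.3
```

Run:
```python
from h import *
s=r.read_state(); print(s['time'],s['position'],s['orientation'],s['ft_force'])
shot('wrist','w1')
z=load('w1');P=cloud(z)
for n,lo,hi in (('col',95,112),('foot',36,48),('blocks',26,34),('base',3,15)):
    m=((P[...,2]>lo)&(P[...,2]<hi)&(np.hypot(P[...,0]-530,P[...,1]+298)<70)).astype(np.uint8)
    p=P[m>0]; print(n,len(p),p[:,2].mean(),cv2.minAreaRect(p[:,:2].astype(np.float32)))
```

```text
2.475 [ 519.26111921 -295.43770274  226.47617025] [ 6.31719938e-01  7.75196358e-01  4.58540925e-04 -5.61888713e-04] [0.60073812 0.03401617 0.44453503]
col 648 100.9004274335007 ((530.5396118164062, -298.53411865234375), (24.63650894165039, 23.5330867767334), 11.427328109741211)
foot 631 41.22825597463868 ((529.9917602539062, -298.54864501953125), (23.081926345825195, 59.14440155029297), 9.794893264770508)
blocks 549 29.349631395296566 ((532.5730590820312, -300.0352478027344), (36.190311431884766, 69.23974609375), 12.351348876953125)
base 2055 5.423015281229539 ((532.590576171875, -299.7526550292969), (69.71529388427734, 89.79574584960938), 12.602834701538086)
```

View pics/w1.png

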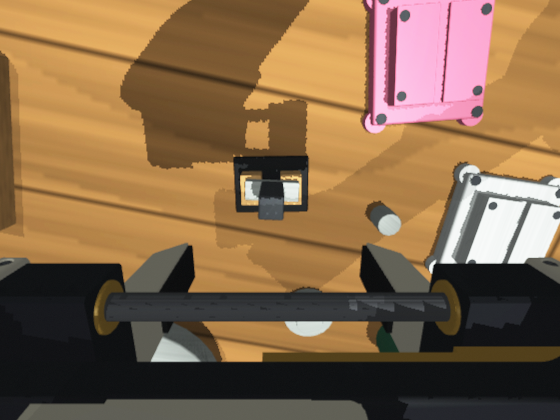

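The wrist view shows the gauge column at (271,205) in the cradle, at world (530.5, −298.5). The foot measures 23 by 59 mm as it should, and the jaws are aligned with it. Descending to grip.

>>> carry_out(plan=[[0, 0, -0.01, 11.6, -1, -40, 1], [0, 0, -0.01, 11.6, -1, -85, 1], [0, 0, -0.01, 11.6, -1, -130, 1], [0, 0, -0.01, 11.6, -1, -155, 1], [0, 0, -0.01, 11.6, -1, -165, 1], [0, 0, -0.01, 11.6, -1, -165, 1], [0, 0, -0.01, 11.6, -1, -165, 0.2], [0, 0, -0.01, 11.6, -1, -165, 0.1], [0, 0, -0.01, 11.6, -1, -165, 0.1], [0, 0, -0.01, 11.6, -1, -165, 0.1]], force=40)

```text
time: 3.78
position: [530.7, -298.6, 62.0]
orientation: [0.636, 0.771, 0.0, 0.0]
ft_force: [0.4, 0.4, -0.9]
opening: 56.3
```

>>> carry_out(plan=[[0, 0, 0, 0, 0, 0, 0.1], [0, 0, 0, 0, 0, 0, 0.1], [0, 0, 0, 0, 0, 0, 0.1]])

```text
time: 4.15
position: [530.5, -298.5, 61.7]
orientation: [0.636, 0.771, -0.0, -0.0]
ft_force: [-0.5, 0.3, 0.1]
opening: 26.4
```

>>> carry_out(plan=[[0, 0, 0, 0, 0, 0, 0.1], [0, 0, 0, 0, 0, 0, 0.1], [0, 0, 0, 0, 0, 3, 0.1], [0, 0, 0, 0, 0, 20, 0.1], [0, 0, 0, 0, 0, 60, 0.1], [0, 0, 0, 0, 0, 105, 0.1], [0, 0, 0, 0, 0, 140, 0.1], [0, 0, 0, 0, 0, 140, 0.1], [0, 0, 0, 0, 0, 140, 0.1]])

```text
time: 5.28
position: [530.2, -298.1, 201.7]
orientation: [0.636, 0.771, 0.0, -0.0]
ft_force: [1.0, 0.1, -2.6]
opening: 23.5
```

>>> carry_out(plan=[[0, 0, -0.03, 0, 40, 0, 0.1], [0, 0, -0.06, 0, 80, 0, 0.1], [0, 0, -0.1, 0, 120, 0, 0.1], [0, 0, -0.12, 0, 155, 0, 0.1], [0, 0, -0.138, 0, 180, 0, 0.1], [0, 0, -0.138, 0, 190, 0, 0.1], [0, 0, -0.138, 0, 190, 0, 0.1], [0, 0, -0.138, 0, 190, 0, 0.1], [0, 0, -0.138, 0, 190, 0, 0.1]])

```text
time: 6.4
position: [530.4, -109.8, 201.7]
orientation: [0.689, 0.725, -0.0, 0.0]
ft_force: [0.4, 0.1, -1.5]
opening: 24.1
```

Run:
```python
from h import *
s=r.read_state(); print(s['time'],s['position'],s['orientation'],s['ft_force'])
shot('wrist','w2')
z=load('w2');P=cloud(z)
for n,lo,hi in (('plate',41,48),('vbase',18,26)):
    m=((P[...,2]>lo)&(P[...,2]<hi)&(np.hypot(P[...,0]-529,P[...,1]+12)<100))
    p=P[m]; print(n,len(p),p[:,2].mean(),cv2.minAreaRect(p[:,:2].astype(np.float32)))
m=(P[...,2]>30)&(P[...,2]<41.5)&(np.hypot(P[...,0]-529,P[...,1]+12)<38);p=P[m]
print('channel',len(p),p.mean(0),np.percentile(p[:,2],[10,50,90]),cv2.minAreaRect(p[:,:2].astype(np.float32)) if len(p)>5 else 0)
im=cv2.imread('pics/w2.png'); K,R,t=z['K'],z['R'],z['t']
q=K@(R@np.array([529,-12,44])+t); q=(q/q[2]).round(); print('plate px',q)
```

```text
6.4 [ 530.40995551 -109.77593883  201.7027826 ] [ 6.88686129e-01  7.25059564e-01 -1.68471188e-04  1.25277639e-04] [ 0.35284922  0.12210652 -1.50945194]
plate 6708 43.20006369103904 ((530.2063598632812, -13.387958526611328), (89.9603042602539, 90.61128234863281), 3.0309219360351562)
vbase 4457 21.181893283066852 ((529.9749145507812, -14.44198226928711), (129.27882385253906, 119.6678466796875), 3.2856009006500244)
channel 639 [527.31256406 -11.87248424  36.62068118] [35.10603812 36.08862344 39.49126684] ((527.9518432617188, -11.130901336669922), (63.462833404541016, 65.85958099365234), 54.74630355834961)
plate px [372. 192.   1.]
```

View pics/w2.png

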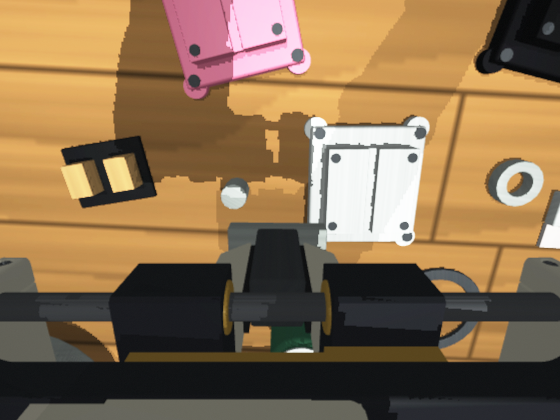

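Run:
```python
from h import *
z=load('w2');P=cloud(z)
c=np.array([530.2,-13.4]);a=np.radians(3.1)
X=(P[...,0]-c[0])*np.cos(a)+(P[...,1]-c[1])*np.sin(a);Y=-(P[...,0]-c[0])*np.sin(a)+(P[...,1]-c[1])*np.cos(a)
Z=P[...,2]
for x0 in (-40,-20,0,20):
    m=(abs(X-x0-5)<6)&(abs(Y)<20)
    print(x0,[(y,np.median(Z[m&(abs(Y-y)<.75)]).round(1) if (m&(abs(Y-y)<.75)).any() else None) for y in np.arange(-12,13,1.5)])
```

```text
-40 [(np.float64(-12.0), np.float64(156.7)), (np.float64(-10.5), np.float64(43.8)), (np.float64(-9.0), np.float64(43.5)), (np.float64(-7.5), np.float64(43.2)), (np.float64(-6.0), np.float64(43.2)), (np.float64(-4.5), np.float64(42.7)), (np.float64(-3.0), np.float64(36.3)), (np.float64(-1.5), np.float64(36.0)), (np.float64(0.0), np.float64(35.9)), (np.float64(1.5), np.float64(35.6)), (np.float64(3.0), np.float64(35.8)), (np.float64(4.5), np.float64(39.1)), (np.float64(6.0), np.float64(42.9)), (np.float64(7.5), np.float64(43.1)), (np.float64(9.0), np.float64(43.3)), (np.float64(10.5), np.float64(43.3)), (np.float64(12.0), np.float64(43.6))]
-20 [(np.float64(-12.0), np.float64(43.3)), (np.float64(-10.5), np.float64(43.4)), (np.float64(-9.0), np.float64(43.2)), (np.float64(-7.5), np.float64(43.2)), (np.float64(-6.0), np.float64(43.3)), (np.float64(-4.5), np.float64(43.1)), (np.float64(-3.0), np.float64(35.7)), (np.float64(-1.5), np.float64(35.8)), (np.float64(0.0), np.float64(36.1)), (np.float64(1.5), np.float64(36.1)), (np.float64(3.0), np.float64(36.2)), (np.float64(4.5), np.float64(39
[... 781 characters left out ...]
p.float64(43.1)), (np.float64(12.0), np.float64(43.5))]
20 [(np.float64(-12.0), np.float64(43.3)), (np.float64(-10.5), np.float64(43.0)), (np.float64(-9.0), np.float64(43.1)), (np.float64(-7.5), np.float64(43.4)), (np.float64(-6.0), np.float64(42.8)), (np.float64(-4.5), np.float64(42.5)), (np.float64(-3.0), np.float64(35.7)), (np.float64(-1.5), np.float64(35.7)), (np.float64(0.0), np.float64(36.0)), (np.float64(1.5), np.float64(35.8)), (np.float64(3.0), np.float64(35.7)), (np.float64(4.5), np.float64(39.1)), (np.float64(6.0), np.float64(42.8)), (np.float64(7.5), np.float64(42.9)), (np.float64(9.0), np.float64(43.3)), (np.float64(10.5), np.float64(43.5)), (np.float64(12.0), np.float64(43.5))]
```

Depth slices across the plate put the channel centre at y ≈ −13.2 mm (x=530), about 9 mm wide and roughly 7.3 mm deep. Moving above it, with the probe tip about 5 mm over the plate.

>>> carry_out(plan=[[0, 0, 0, 0, 30, 0, 0.1], [0, 0, 0, 0, 65, 0, 0.1], [0, 0, 0, 0, 88, -10, 0.1], [0, 0, 0, 0, 95.3, -40, 0.1], [0, 0, 0, 0, 95.3, -75, 0.1], [0, 0, 0, 0, 95.3, -98, 0.1], [0, 0, 0, 0, 95.3, -105, 0.1], [0, 0, 0, 0, 95.3, -105, 0.1], [0, 0, 0, 0, 95.3, -105, 0.1]])

```text
time: 7.58
position: [531.4, -13.4, 97.7]
orientation: [0.688, 0.726, 0.001, 0.001]
ft_force: [1.1, 0.2, -2.1]
opening: 23.8
```

>>> carry_out(plan=[[0, 0, 0, 0, 0, -2, 0.1], [0, 0, 0, 0, 0, -4, 0.1], [0, 0, 0, 0, 0, -6, 0.1], [0, 0, 0, 0, 0, -7, 0.1], [0, 0, 0, 0, 0, -7, 0.1], [0, 0, 0, 0, 0, -7, 0.1], [0, 0, 0, 0, 0, -7, 0.1]])

```text
time: 8.45
position: [530.6, -13.2, 89.8]
orientation: [0.688, 0.726, 0.0, 0.0]
ft_force: [-0.3, -1.2, -1.5]
opening: 23.9
```

No upward force with the tip about 2 mm below the plate top, so the probe is probably in the channel. Continuing in small steps.

>>> carry_out(plan=[[0, 0, 0, 0, 0, -1, 0.1], [0, 0, 0, 0, 0, -2, 0.1], [0, 0, 0, 0, 0, -2, 0.1], [0, 0, 0, 0, 0, -2, 0.1]])

```text
time: 8.95
position: [530.6, -13.2, 87.7]
orientation: [0.688, 0.726, 0.0, 0.0]
ft_force: [-0.7, -0.5, -1.3]
opening: 24.0
```

```bash
python3 -c "
from h import *
import time
s=r.read_state();print(s['ft_force'],s['wrist_torque'],s['position'])"
```

```text
[-0.6612655  -0.48263012 -1.34149025] [ 0.04035632 -0.02612929  0.02291933] [530.5654572  -13.23577113  87.74163916]
```

>>> carry_out(plan=[[0, 0, 0, 0, 0, -1.5, 0.1], [0, 0, 0, 0, 0, -3, 0.1], [0, 0, 0, 0, 0, -4.5, 0.1], [0, 0, 0, 0, 0, -5, 0.1], [0, 0, 0, 0, 0, -5, 0.1], [0, 0, 0, 0, 0, -5, 0.1]])

```text
time: 9.7
position: [530.6, -13.2, 82.8]
orientation: [0.688, 0.726, 0.0, 0.0]
ft_force: [0.1, 0.7, 0.8]
opening: 23.7
```

>>> carry_out(plan=[[0, 0, 0, 0, 0, -1.5, 0.1], [0, 0, 0, 0, 0, -3, 0.1], [0, 0, 0, 0, 0, -4, 0.1], [0, 0, 0, 0, 0, -4, 0.1], [0, 0, 0, 0, 0, -4, 0.1]])

```text
time: 10.32
position: [530.6, -13.2, 78.8]
orientation: [0.688, 0.726, 0.0, 0.0]
ft_force: [0.5, -0.1, 2.3]
opening: 23.8
```

>>> carry_out(plan=[[0, 0, 0, 0, 0, -1, 0.1], [0, 0, 0, 0, 0, -2, 0.1], [0, 0, 0, 0, 0, -2.7, 0.1], [0, 0, 0, 0, 0, -2.7, 0.1], [0, 0, 0, 0, 0, -2.7, 0.1]])

```text
time: 10.95
position: [530.6, -13.2, 76.0]
orientation: [0.688, 0.726, 0.0, 0.0]
ft_force: [-0.5, 0.7, 2.5]
opening: 23.7
```

>>> carry_out(plan=[[0, 0, 0, 0, 0, -0.4, 0.1], [0, 0, 0, 0, 0, -0.4, 0.1], [0, 0, 0, 0, 0, -0.4, 0.1]])

```text
time: 11.32
position: [530.6, -13.2, 75.7]
orientation: [0.688, 0.726, 0.0, 0.0]
ft_force: [-0.5, -0.5, 3.5]
opening: 23.7
```

>>> carry_out(plan=[[0, 0, 0, 0, 0, -0.4, 0.1], [0, 0, 0, 0, 0, -0.4, 0.1], [0, 0, 0, 0, 0, -0.4, 0.1]])

```text
time: 11.7
position: [530.7, -13.2, 75.6]
orientation: [0.688, 0.726, 0.0, 0.0]
ft_force: [-1.3, 0.9, 8.5]
opening: 24.0
```

>>> carry_out(plan=[[0, 0, 0, 0, 0, -0.3, 0.1], [0, 0, 0, 0, 0, -0.3, 0.1], [0, 0, 0, 0, 0, -0.3, 0.1]])

```text
time: 12.08
position: [530.6, -13.2, 75.6]
orientation: [0.688, 0.726, 0.0, -0.0]
ft_force: [-3.0, 0.6, 13.0]
opening: 24.0
```

The foot is seated: TCP z has stopped at 75.6 and the force has jumped to 13 N. Holding briefly, then lifting straight out.

>>> carry_out(plan=[[0, 0, 0, 0, 0, 0, 0.1], [0, 0, 0, 0, 0, 0, 0.1], [0, 0, 0, 0, 0, 2, 0.1], [0, 0, 0, 0, 0, 7, 0.1], [0, 0, 0, 0, 0, 15, 0.1], [0, 0, 0, 0, 0, 40, 0.1], [0, 0, 0, 0, 0, 80, 0.1], [0, 0, 0, 0, 0, 125, 0.1], [0, 0, 0, 0, 0, 126.7, 0.1], [0, 0, 0, 0, 0, 126.7, 0.1]])

```text
time: 13.32
position: [529.9, -13.1, 201.2]
orientation: [0.688, 0.726, -0.0, -0.0]
ft_force: [-0.5, -0.0, -1.3]
opening: 23.8
```

Run:
```python
from h import *
s=r.read_state(); print(s['time'],s['position'],s['ft_force'])
shot('scene','s2')
p=load('s2');K,R,t=p['K'],p['R'],p['t']
q=K@(R@np.array(s['position'])+t);u,v=(q[:2]/q[2]).astype(int);print(u,v,'cam',-R.T@t)
a=cv2.imread('pics/s2.png')[max(v-60,0):v+60,u-60:u+60]
cv2.imwrite('pics/s2c.png',cv2.resize(a,None,fx=5,fy=5,interpolation=cv2.INTER_CUBIC))
```

```text
13.325 [529.94667394 -13.06896956 201.15664252] [-0.46864716 -0.04489979 -1.30736033]
279 160 cam [1164.17049594 -393.4844516   631.82265809]
```

View pics/s2c.png

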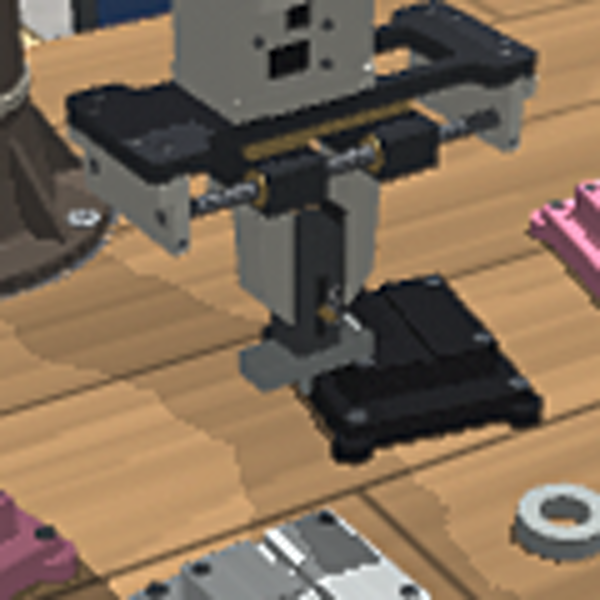

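The pointer faces the scene camera at crop (326,312), but it is too coarse to read here. I'll bring the gauge nearer that camera, with its +x face towards it.

>>> carry_out(plan=[[0, 0, -0.06, 30, -20, 25, 0.1], [0, 0, -0.12, 60, -45, 48, 0.1], [0, 0, -0.18, 92, -70, 72, 0.1], [0, 0, -0.24, 125, -95, 96, 0.1], [0, 0, -0.3, 160, -120, 120, 0.1], [0, 0, -0.36, 195, -145, 145, 0.1], [0, 0, -0.43, 230, -170, 170, 0.1], [0, 0, -0.45, 240, -180, 180, 0.1], [0, 0, -0.45, 240, -180, 180, 0.1], [0, 0, -0.45, 240, -180, 180, 0.1]])

```text
time: 14.62
position: [770.2, -192.7, 379.8]
orientation: [0.833, 0.554, -0.001, -0.001]
ft_force: [-0.7, -0.6, -1.9]
opening: 23.9
```

Run:
```python
from h import *
s=r.read_state(); print(s['time'],s['position'],s['orientation'],s['ft_force'])
ims=[];
for i in range(6): ims.append(shot('scene','s3')[0].astype(float))
p=load('s3');K,R,t=p['K'],p['R'],p['t']
s=r.read_state();q=K@(R@np.array(s['position'])+t);u,v=(q[:2]/q[2]).astype(int);print(u,v,s['position'])
a=np.mean(ims,0)[v-25:v+45,u-35:u+45][:,:,::-1].astype(np.uint8)
cv2.imwrite('pics/s3c.png',cv2.resize(a,None,fx=8,fy=8,interpolation=cv2.INTER_CUBIC)); print('origin',u-35,v-25)
```

```text
14.625 [ 770.16757798 -192.66889511  379.77693449] [ 8.32501934e-01  5.54020500e-01 -6.55125965e-04 -1.17711266e-03] [-0.69180268 -0.58760489 -1.8789486 ]
256 156 [ 770.37439664 -192.46780546  381.92450292]
origin 221 131
```

View pics/s3c.png

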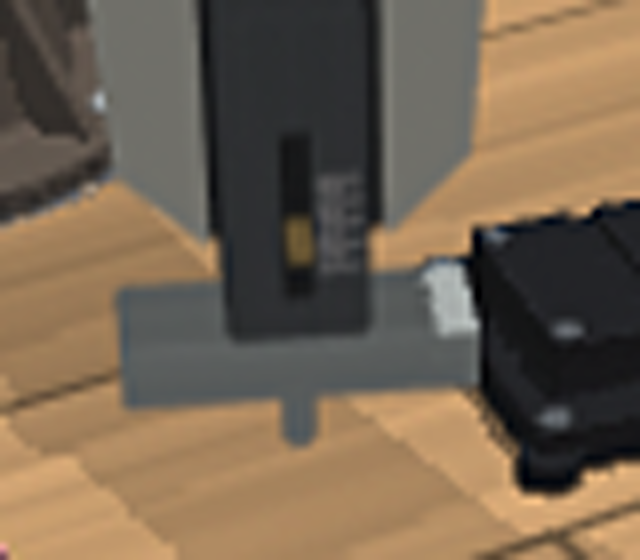

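The close view shows the brass pointer, with its end near crop (299,240), the front bottom edge of the foot near (299,398), the column's base at (299,335) and the probe tip at (300,445). Fitting these against a projection.

Run:
```python
from h import *
p=load('s3');K,R,t=p['K'],p['R'],p['t']
o=np.array([770.4,-192.5,381.2-31.7]); a=2*np.arctan2(.554,.8325)-np.pi/2
print(np.degrees(a))
def pr(x,y,z):
    w=o+[np.cos(a)*x-np.sin(a)*y,np.sin(a)*x+np.cos(a)*y,z]; q=K@(R@w+t); return ((q[:2]/q[2]-[221,131]+.5)*8-.5).round(1)
for n,c in dict(footL=(11,-30,0),footR=(11,30,0),foot=(11,0,0),foottop=(11,0,12),col=(12,0,12),tip=(0,0,-16),p0=(22,0,26.5),p6=(22,0,32.5),p8=(22,0,34.5),p10=(22,0,36.5),p12=(22,0,38.5)).items(): print(n,pr(*c))
```

```text
-22.71521222241115
footL [123.  419.2]
footR [478.3 392.9]
foot [301.9 406. ]
foottop [299.7 345.3]
col [300.3 348.5]
tip [298.5 448.5]
p0 [303.6 304.7]
p6 [302.5 272.4]
p8 [302.1 261.5]
p10 [301.7 250.5]
p12 [301.3 239.5]
```

The arm was still settling during those frames. I'll take a sharp picture now that it is still and match it against the model.

Run:
```python
from h import *
im,_=shot('scene','s4'); s=r.read_state(); print(s['position'],s['orientation'])
p=load('s4');K,R,t=p['K'],p['R'],p['t']
o=np.array(s['position'])-[0,0,31.7];q4=s['orientation']; a=2*np.arctan2(q4[1],q4[0])-np.pi/2
def pr(x,y,z):
    w=o+[np.cos(a)*x-np.sin(a)*y,np.sin(a)*x+np.cos(a)*y,z]; q=K@(R@w+t); return (q[:2]/q[2]).round(2)
for n,c in dict(footL=(11,-30,0),foot=(11,0,0),col=(12,0,12),tip=(0,0,-16),l0=(12,5,26.5),l16=(12,5,42.5),p6=(22,0,32.5),p8=(22,0,34.5),p10=(22,0,36.5)).items(): print(n,pr(*c))
g=im.astype(int)
for u in (237,257,258,259): print(u,[(v,*g[v,u]) for v in (range(150,192) if u==258 else range(176,186))])
print('lines'); print([(v,*g[v,260:268].mean(1).astype(int)) for v in range(148,170)])
b=im[145:190,232:284,::-1]; cv2.imwrite('pics/s4c.png',cv2.resize(b,None,fx=13,fy=13,interpolation=cv2.INTER_NEAREST))
```

```text
[ 770.40652814 -192.67977746  381.92262204] [ 8.32473965e-01  5.54064119e-01  2.15147485e-04 -5.16857463e-05]
footL [235.79 182.56]
foot [258.17 180.9 ]
col [257.97 173.71]
tip [257.75 186.23]
l0 [261.45 163.97]
l16 [261.14 153.12]
p6 [258.23 164.15]
p8 [258.18 162.79]
p10 [258.14 161.42]
237 [(176, np.int64(90), np.int64(94), np.int64(95)), (177, np.int64(88), np.int64(94), np.int64(93)), (178, np.int64(85), np.int64(91), np.int64(92)), (179, np.int64(83), np.int64(88), np.int64(91)), (180, np.int64(80), np.int64(89), np.int64(92)), (181, np.int64(94), np.int64(94), np.int64(94)), (182, np.int64(176), np.int64(136), np.int64(93)), (183, np.int64(161), np.int64(127), np.int64(89)), (184, np.int64(168), np.int64(133), np.int64(94)), (185, np.int64(179), np.int64(140), np.int64(99))]
257 [(176, np.int64(89), np.int64(93), np.int64(92)), (177, np.int64(87), np.int64(90), np.int64(90)), (178, np.int64(88), np.int64(91), np.int64(91)), (179, np.int64(88), np.int64(92), np.int64(90)), (180, np.int64(86), np.int64(90), np.int64(89)), (181, np.int64(87), np.int64(92), np.int64(93)), (182, np
[... 4700 characters left out ...]
4(49), np.int64(84), np.int64(61), np.int64(63), np.int64(60), np.int64(40), np.int64(44), np.int64(82)), (165, np.int64(43), np.int64(46), np.int64(44), np.int64(44), np.int64(45), np.int64(44), np.int64(45), np.int64(67)), (166, np.int64(43), np.int64(49), np.int64(45), np.int64(48), np.int64(47), np.int64(45), np.int64(46), np.int64(68)), (167, np.int64(43), np.int64(48), np.int64(47), np.int64(49), np.int64(48), np.int64(45), np.int64(47), np.int64(72)), (168, np.int64(49), np.int64(48), np.int64(46), np.int64(47), np.int64(48), np.int64(46), np.int64(46), np.int64(71)), (169, np.int64(45), np.int64(48), np.int64(49), np.int64(48), np.int64(47), np.int64(45), np.int64(47), np.int64(70))]
```

View pics/s4c.png

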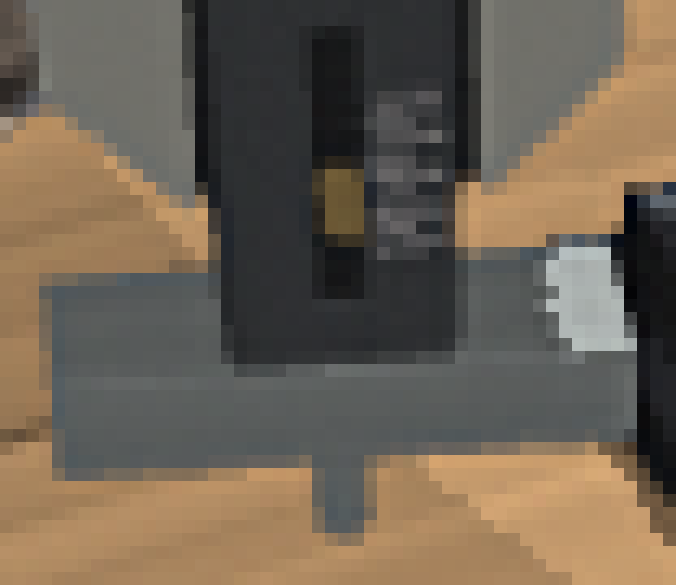

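Reading from the images:
- **Pointer picture:** about 8.1 mm of pointer travel, so a depth near 7.9 mm.
- **Wrist depth slices:** a depth near 7.35 mm.

They agree within 0.6 mm, so I'll set the marker at about 77 mm, which is inside the band for either reading. First the gauge goes back to its cradle.

>>> carry_out(plan=[[0, 0, 0.07, -30, -13, -20, 0.1], [0, 0, 0.14, -62, -27, -45, 0.1], [0, 0, 0.22, -94, -42, -70, 0.1], [0, 0, 0.3, -126, -56, -95, 0.1], [0, 0, 0.38, -158, -70, -120, 0.1], [0, 0, 0.46, -190, -84, -145, 0.1], [0, 0, 0.53, -220, -97, -170, 0.1], [0, 0, 0.588, -239, -106, -180, 0.1], [0, 0, 0.588, -239, -106, -180, 0.1], [0, 0, 0.588, -239, -106, -180, 0.1]])

```text
time: 16.23
position: [532.9, -298.7, 202.4]
orientation: [0.636, 0.771, 0.001, 0.001]
ft_force: [1.5, 1.1, -1.8]
opening: 24.0
```

>>> carry_out(plan=[[0, 0, 0, 0, 0, 0, 0.1], [0, 0, 0, 0, 0, -35, 0.1], [0, 0, 0, 0, 0, -70, 0.1], [0, 0, 0, 0, 0, -100, 0.1], [0, 0, 0, 0, 0, -120, 0.1], [0, 0, 0, 0, 0, -132, 0.1], [0, 0, 0, 0, 0, -134, 0.1], [0, 0, 0, 0, 0, -134, 0.1], [0, 0, 0, 0, 0, -134, 0.1]])

```text
time: 17.35
position: [532.1, -299.5, 68.5]
orientation: [0.636, 0.771, 0.0, 0.001]
ft_force: [-0.4, -0.7, -1.7]
opening: 24.0
```

>>> carry_out(plan=[[0, 0, 0, 0, 0, -3, 0.1], [0, 0, 0, 0, 0, -5, 0.1], [0, 0, 0, 0, 0, -6.3, 0.1], [0, 0, 0, 0, 0, -6.3, 0.1], [0, 0, 0, 0, 0, -6.3, 0.1]])

```text
time: 17.98
position: [531.5, -299.2, 61.7]
orientation: [0.636, 0.771, 0.0, -0.0]
ft_force: [-2.4, 1.3, 5.5]
opening: 24.0
```

>>> carry_out(plan=[[0, 0, 0, 0, 0, -0.4, 0.1], [0, 0, 0, 0, 0, -0.4, 0.1], [0, 0, 0, 0, 0, -0.4, 0.1]])

```text
time: 18.35
position: [531.6, -299.2, 61.7]
orientation: [0.636, 0.771, 0.0, 0.0]
ft_force: [-3.2, 1.8, 9.7]
opening: 23.5
```

The gauge is down on the blocks: TCP z is 61.7, the same as when I picked it up. Raising 0.5 mm to ease the load, then opening and going up.

>>> carry_out(plan=[[0, 0, 0, 0, 0, 0.5, 0.1], [0, 0, 0, 0, 0, 0.5, 0.3], [0, 0, 0, 0, 0, 0.5, 0.6], [0, 0, 0, 0, 0, 0.5, 0.6], [0, 0, 0, 0, 0, 0.5, 0.6], [0, 0, 0, 0, 0, 0.5, 0.6]])

```text
time: 19.1
position: [531.5, -299.3, 61.4]
orientation: [0.636, 0.771, -0.0, -0.0]
ft_force: [0.0, -1.2, 0.2]
opening: 55.0
```

>>> carry_out(plan=[[0, 0, 0, 0, 0, 15, 0.6], [0, 0, 0, 0, 0, 50, 0.6], [0, 0, 0, 0, 0, 100, 0.6], [0, 0, 0, 0, 0, 140, 0.6], [0, 0, 0, -6, 40, 140, 0.6], [0, 0, 0, -6, 90, 140, 0.6], [0, 0, 0, -6, 140, 140, 0.6], [0, 0, 0, -6, 140, 140, 0.6], [0, 0, 0, -6, 140, 140, 0.6]])

```text
time: 20.23
position: [525.7, -159.7, 202.4]
orientation: [0.636, 0.771, 0.0, 0.001]
ft_force: [0.0, -0.7, 0.3]
opening: 54.9
```

Run:
```python
from h import *
s=r.read_state(); print(s['time'],s['position'],s['opening'])
shot('wrist','w5');shot('top','t5')
for f in ('w5','t5'):
    z=load(f);P=cloud(z)
    for n,lo,hi in (('col',95,112),('foot',36,48),('blocks',26,34),('base',3,15)):
        m=((P[...,2]>lo)&(P[...,2]<hi)&(np.hypot(P[...,0]-530,P[...,1]+298)<70)); p=P[m]
        if len(p)>3: print(f,n,len(p),p[:,2].mean(),cv2.minAreaRect(p[:,:2].astype(np.float32)))
z=load('top0');P=cloud(z)
# tally: long axis fit; scale zero & end lines from crop pixels (crop/6+155, row)
for n,(cx,cy) in dict(zero=(317,402),five=(220,402),ten=(122,402)).items(): print(n,onz(z,cx/6+154.6,(cy-300)/6+164.6,14).round(1))
m=(P[...,2]>45)&(P[...,2]<60)&(abs(P[...,0]-548)<40)&(abs(P[...,1]-254)<40); p=P[m]; print(p.min(0),p.max(0))
```

```text
20.225 [ 525.70279522 -159.74607442  202.37410527] 54.9036206749687
w5 col 890 100.80393037418027 ((531.7105712890625, -298.25018310546875), (24.558557510375977, 24.105268478393555), 9.621888160705566)
w5 foot 577 41.415526319833084 ((531.1368408203125, -298.5453186035156), (22.91311264038086, 59.9476432800293), 9.865232467651367)
w5 blocks 581 29.358435893103138 ((532.2571411132812, -299.2085876464844), (35.718963623046875, 69.94913482666016), 11.995210647583008)
w5 base 2517 5.587782181641843 ((532.6488647460938, -299.4046325683594), (69.98599243164062, 90.26472473144531), 12.494026184082031)
t5 col 72 102.19275904307398 ((528.9517211914062, -297.1436462402344), (24.06985855102539, 23.980697631835938), 14.211038589477539)
t5 foot 20 42.051530436235396 ((524.8341674804688, -318.1523742675781), (14.449869155883789, 37.04686737060547), 43.7236442565918)
t5 blocks 28 30.117425382158665 ((523.8926391601562, -316.89630126953125), (28.500518798828125, 56.77119064331055), 46.018470764160156)
t5 base 244 6.055992052700885 ((518.8297729492188, -330.28741455078125), (69.79022979736328, 135.72540283203125), 69.90924835205078)
zero [573.4 236.1  14. ]
five [574.1 286.   14. ]
ten [574.8 336.5  14. ]
[531.94638865 244.34270242  46.56963814] [558.27486113 263.79947534  59.72372256]
```

The gauge stands upright in the cradle, with its foot within about 2 mm of the centre. Moving to the tally slide.

>>> carry_out(plan=[[0, 0, -0.03, 3, 55, 0, 0.6], [0, 0, -0.06, 6, 110, 0, 0.6], [0, 0, -0.1, 9, 165, 0, 0.6], [0, 0, -0.14, 12, 220, 0, 0.6], [0, 0, -0.17, 15, 275, 0, 0.6], [0, 0, -0.19, 18, 330, 0, 0.6], [0, 0, -0.205, 20, 380, 0, 0.6], [0, 0, -0.205, 22, 413, 0, 0.6], [0, 0, -0.205, 22, 413, 0, 0.6], [0, 0, -0.205, 22, 413, 0, 0.6]])

```text
time: 21.58
position: [548.3, 251.9, 201.4]
orientation: [0.713, 0.701, -0.0, 0.0]
ft_force: [-0.3, -0.2, -0.2]
opening: 55.0
```

Run:
```python
from h import *
shot('wrist','w6a'); s=r.read_state(); print(s['time'],s['position'],s['orientation'])
shot('wrist','w6')
z=load('w6');P=cloud(z)
for n,lo,hi in (('marker',50,60),('track',10,18)):
    m=(P[...,2]>lo)&(P[...,2]<hi)&(abs(P[...,0]-548)<45)&(abs(P[...,1]-288)<120); p=P[m]
    print(n,len(p),p[:,2].mean(),cv2.minAreaRect(p[:,:2].astype(np.float32)))
```

```text
21.625 [548.23709543 251.59127869 201.47166033] [ 7.12997130e-01  7.01166780e-01 -2.67681146e-04  4.09023168e-04]
marker 518 53.16957898252022 ((547.6882934570312, 253.1425323486328), (19.793203353881836, 27.93751335144043), 89.6905517578125)
track 5208 13.413259202529918 ((544.9284057617188, 273.93499755859375), (219.39869689941406, 58.40809631347656), 82.73804473876953)
```

View pics/w6.png

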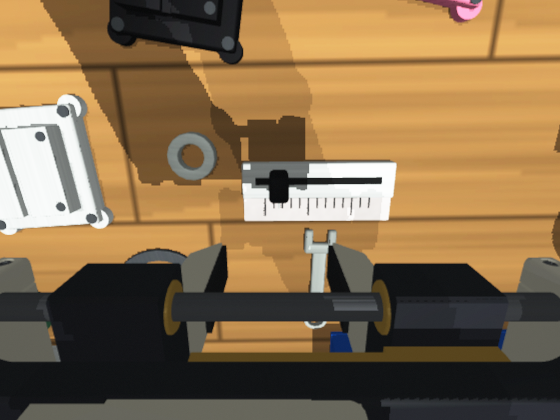

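The wrist view shows the marker at (279,187), with the scale's long lines at about u = 265 (0), 308 (5) and 351 (10), v ≈ 204. Gripping the marker by its ±y faces.

>>> carry_out(plan=[[0, 0, 0, 0.3, 0.5, -50, 0.6], [0, 0, 0, 0.3, 0.5, -100, 0.6], [0, 0, 0, 0.3, 0.5, -145, 0.6], [0, 0, 0, 0.3, 0.5, -168, 0.6], [0, 0, 0, 0.3, 0.5, -172, 0.6], [0, 0, 0, 0.3, 0.5, -172, 0.4], [0, 0, 0, 0.3, 0.5, -172, 0.1], [0, 0, 0, 0.3, 0.5, -172, 0.1], [0, 0, 0, 0.3, 0.5, -172, 0.1], [0, 0, 0, 0.3, 0.5, -172, 0.1]], force=10)

```text
time: 22.92
position: [548.2, 254.4, 30.0]
orientation: [0.712, 0.702, 0.0, 0.0]
ft_force: [-0.1, 0.3, 6.3]
opening: 19.7
```

Run:
```python
from h import *
z=load('w6')
for p in ((265,205),(308,204),(351,203)): print(onz(z,*p,14).round(1))
s=r.read_state(); print(s['time'],s['position'],s['opening'],s['ft_force'])
g=z['im'].astype(int).sum(2); 
for v in (203,206,208): print(v,[u for u in range(255,385) if g[v,u]<g[v,u-1] and g[v,u]<=g[v,u+1] and g[v,u]<(g[v,u-2]+g[v,u+2])/2-60])
```

```text
[575. 238.  14.]
[574.5 286.6  14. ]
[574.1 335.2  14. ]
22.925 [548.19256163 254.40211692  30.03221081] 19.699566931743977 [-0.0827936   0.33129001  6.34386349]
203 [265, 273, 278, 282, 291, 299, 308, 317, 325, 334, 342, 351, 360, 368]
206 [265, 273, 282, 291, 299, 308, 316, 325, 334, 342, 351, 360, 368]
208 [265, 273, 282, 290, 299, 308, 325, 351]
```

>>> carry_out(plan=[[0, 0, 0, 0, 0, 2, 0.1], [0, 0, 0, 0, 8, 2, 0.1], [0, 0, 0, 0, 20, 2, 0.1], [0, 0, 0, 0, 34, 2, 0.1], [0, 0, 0, 0, 48, 2, 0.1], [0, 0, 0, 0, 57, 2, 0.1], [0, 0, 0, 0, 59.5, 2, 0.1], [0, 0, 0, 0, 59.5, 2, 0.1], [0, 0, 0, 0, 59.5, 2, 0.1], [0, 0, 0, 0, 59.5, 2, 0.1]])

```text
time: 24.18
position: [548.1, 315.7, 31.1]
orientation: [0.712, 0.703, 0.001, -0.0]
ft_force: [5.0, 1.4, -12.2]
opening: 19.7
```

>>> carry_out(plan=[[0, 0, 0, 0, 0, 0, 0.5], [0, 0, 0, 0, 0, 0, 0.6], [0, 0, 0, 0, 0, 0, 0.6], [0, 0, 0, 0, 0, 20, 0.6], [0, 0, 0, 0, 0, 70, 0.6], [0, 0, 0, 0, 0, 120, 0.6], [0, 0, 0, 0, 0, 170, 0.6], [0, 0, 0, 0, 0, 170, 0.6], [0, 0, 0, 0, 0, 170, 0.6]])

```text
time: 25.3
position: [547.6, 313.7, 202.1]
orientation: [0.712, 0.702, 0.0, -0.0]
ft_force: [-0.4, -0.1, -0.9]
opening: 54.8
```

Run:
```python
from h import *
s=r.read_state(); print(s['time'],s['position'],s['opening'],s['ft_force'])
shot('wrist','w7'); shot('scene','s7')
z=load('w7');P=cloud(z)
m=(P[...,2]>50)&(P[...,2]<60)&(abs(P[...,0]-548)<45)&(abs(P[...,1]-288)<120); p=P[m]
print(len(p),p[:,2].mean(),cv2.minAreaRect(p[:,:2].astype(np.float32)))
g=cv2.imread('pics/w7.png')[140:240,180:420]; cv2.imwrite('pics/w7c.png',cv2.resize(g,None,fx=3.3,fy=3.3,interpolation=cv2.INTER_CUBIC))
q=load('s7');P=cloud(q);m=(P[...,2]>95)&(P[...,2]<112)&(np.hypot(P[...,0]-531,P[...,1]+298)<70); p=P[m]; print('gauge col',p.mean(0))
```

```text
25.3 [547.61021214 313.710755   202.08237175] 54.81451988440292 [-0.4082918  -0.13503397 -0.91205598]
509 53.189267168662425 ((548.211181640625, 315.9378662109375), (19.14288902282715, 28.00738525390625), 89.22449493408203)
gauge col [ 535.56423227 -299.27638366  101.36519264]
```

View pics/w7c.png

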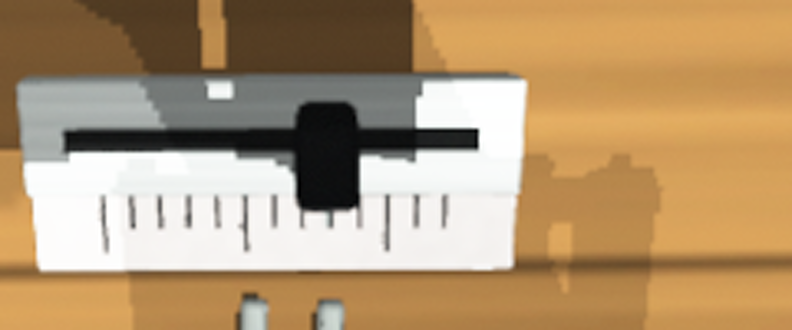

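The crop shows the marker centred at x≈328, between the long lines for 0 (102), 5 (245) and 10 (387). That is about 7.9 divisions, inside the band for a depth of 7.35–7.9 mm. The gripper is clear and the gauge stands in its cradle, so I'm handing in.

```bash
python3 -c "
from station import r
print(r.sign_off())"
```

```text
the job is handed in; nothing more can be done
None
```

I took the channel depth with the gauge, stood it back in its cradle and set the marker to about 7.9 divisions. I handed the job in at about 25 s of the 72 s allowed; sign-off gave no verdict.

- **Seating:** the probe went into the channel at the first try. The foot stopped at the plate-top height with about 13 N measured (about 15 N with the gauge's weight added). That is above the 6–9 N given for seating but well under the 40 N limit.
- **Depth:** the pointer picture gave about 7.9 mm and the wrist depth camera about 7.35 mm, so they disagree by about 0.55 mm. The picture was coarse (about 1.5 mm per pixel). A marker at 7.9 is within 1 mm of either reading.
- **Cradle:** after release the wrist camera had the gauge upright, its foot about 2 mm from the cradle's centre and level with the block tops. The last scene camera check put the column about 4 mm away in x from the wrist camera's figure, still inside the 12 mm allowed.
- **Marker:** while I was gripping it the tool read 6 to 12 N vertically, and the marker ended about 2 mm past my 7.7 target.
- **Other parts:** the arm passed clear of them, but I did not measure them again at the end.

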